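# Sort inspected housings into the pass and reject nests

## Robot

A 6-joint arm with a two-finger parallel gripper is mounted at the origin on a cart in front of the work surface, level with it; the furniture and walls round the work are solid. World frame = base frame: x ahead of the robot, y to its left, z up, the work surface at z = 0. Lengths are in m, angles in degrees, forces in N, time in s.
With the tool pointing down it reaches from about 0.3 to 0.75 m from the base axis. Payload 8.5 kg.
Tool frame: the origin (TCP) lies midway between the tips of the shut fingers; the grasp point (between the pads) lies 19 mm behind it (env.tcp_to_grasp is the z of the grasp point in the tool frame, in m); z points along the fingers, y is the line along which they close (so a half turn about z gives the same grasp; the last joint's range is limited). The gripper opens to 85 mm and grips with 20 to 120 N. Pads are 22 mm wide; open, the fingers measure 114 mm over their backs; the gripper's body (76 mm by 85 mm) begins 54 mm behind the grasp point. The pads swing forward as they close: fully open they stand 13 mm farther back than shut.
Start: joints at [-83.497, 21.807, 74.336, -0, 83.858, -12.336], TCP at [0.178, -0.521, 0.231] pointing down, gripper open.
Joint ranges: [-178.18, 178.18], [-50.72, 133.34], [12.68, 142.11], [-81.47, 261.47], [9.98, 163.14], [-165.26, 165.26]. Speed limits (degrees/s): [136.94, 136.94, 180, 180, 180, 180].

## Interface

Orientations are given as a 3x3 rotation matrix whose columns are the frame's x, y, z axes.
In Python, from rig import env, imaging, job, models gives the robot as it stands. The module is installed in compiled form; this text tells all that it offers.
- The arm moves only by the tool jog_arm, never from a script. Its argument "plan" is text: rows parted by semicolons, each of 7 numbers parted by spaces: the turn, a rotation vector about the tool's x, y, z in degrees, then the shift along the tool's x, y, z in cm, then the closure in counts, from 0 (fully open) to 255 (shut). In form: rx ry rz x y z claw; .... A call has 1 to 10 rows; each row shifts and turns the commanded pose from where the row before left it, along the tool's axes as they then stand; what a row does not reach is not made up. A row lasts 1/12 s, in which the tool goes at most 41.7 mm and 7.16 degrees, less where a joint would pass 70% of its speed; a pose out of reach is approached as far as the arm can. A call with a gripper value outside its range is refused whole. The fingers move at their own pace and stop on an object; "grip_force" is the grip in N (left out, the last holds). Time passes only in rows, so rows that do not move let the fingers close. It gives the time, the measured TCP pose, the force, the opening and the grip force at its end, in the units of the state.
- env.observe(): the state, without advancing time (a new reading comes with each control period).
- imaging.get_image(name): name is "scene" or "top" or "wrist"; returns a dict with "pixels" (384x512x3 uint8, red, green, blue), "depth" (384x512 float32, m along the optical axis (not along the pixel's ray), 0 where there is no reading), "fov_y" (degrees; the focal length in pixels is half the picture's height over the tangent of half this angle, whatever the lens; pixels are square), "cx", "cy" (the principal point, pixels), "world_from_camera" (4x4, takes a point from camera to world coordinates). Camera axes: x right, y down, z forward; pixel columns grow to the right and rows downward; lengths in m; the calibration is good to about 2 mm. A picture is of the moment at which its call begins.
- job.close_job(): hands the job in; it is judged then, once.
Trained networks look in the newest picture that a camera, given by its name, has taken for a name from the list of things; names that differ only in an ending like _2 or _b are one class to them, and where a whole thing is asked for, a point or a joint stands for the part that bears it (a point fixed in the world has none). Each returns a list of dicts, best first, with "confidence" (0 to 1); they miss things now and then, are a little off and sometimes report something else, mostly with a low value. They report only what shows in the picture. A call takes as long as a camera call.
- models.outline_of(camera, query): "region" (384x512 bool, what is visible of it) and "bbox" ([centre column, centre row, width, height] in pixels, round what is visible of it).
- models.tip_of(camera, query): "at" ([column, row] in pixels: a listed point, or the origin of a listed thing).
The state is a dict: "time_s": time; "q": joint angles; "qvel": joint speeds; "joint_efforts": joint torques, N m; "position": TCP position; "tool_rot": TCP orientation; "ft_force": force on the tool from outside, world axes, zero at the start; "wrist_torque": the same for the moment, N m; "grip_width": finger opening in m; "gripper_force": force on a finger pad.
Only numpy, scipy, OpenCV 4.12 (cv2) and the standard library are available. Lean on these libraries where they do the work, as an engineer would, in place of code of your own. Each camera call takes 0.05 s, during which the arm holds its last target. There are 200 camera calls.

## Task

The inspector has put a brass tag on top of two of the grey junction housings: round means pass, three-cornered means reject. Set each tagged housing down flat, on its foot, inside the tray whose front tongue carries a tag of the same shape.

Things in the scene. Friction and masses are not known exactly. Their poses are not given: they have to be found in the camera images.
- housing_pass: loose grey junction housing, 250 g, on its foot. Foot plate 70 (its x) x 40 (its y) x 8 mm, body 44 x 40 mm on it, flat top 42 mm up; steel gland on its +x side. Grip the flat y faces, 40 mm apart over the full height. Brass tag on top: round, 32 mm across. Origin: centre of the underside, z up. An untagged twin stands near by.
- housing_reject: loose grey junction housing, 250 g, on its foot. Foot plate 70 (its x) x 40 (its y) x 8 mm, body 44 x 40 mm on it, flat top 42 mm up; steel gland on its +x side. Grip the flat y faces, 40 mm apart over the full height. Brass tag on top: three-cornered, sides 37 mm. Origin: centre of the underside, z up. An untagged twin stands near by.
- nest_pass: pass nest: low open steel tray fixed to the top. Outside 112 (its x) x 92 (its y) mm, inside 100 x 80, walls 12 mm high, floor 4 mm above the cabinet top. A flat tongue, 40 x 56 mm, on its -x side (to the robot) bears a brass tag: round, 32 mm across. Origin: centre of the tray's underside, at the cabinet top; z up.
- nest_reject: reject nest: low open steel tray fixed to the top. Outside 112 (its x) x 92 (its y) mm, inside 100 x 80, walls 12 mm high, floor 4 mm above the cabinet top. A flat tongue, 40 x 56 mm, on its -x side (to the robot) bears a brass tag: three-cornered, sides 37 mm. Origin: centre of the tray's underside, at the cabinet top; z up.

How it is judged:
By the outcome, as a careful person would: the job done as asked, in the order asked, and still so for the second after the job is handed in, with the robot touching nothing.
It also fails if it takes over 53 s, if anything falls off the work surface, if the arm or the gripper's body presses on something with over 40 N, if the wrist force passes 120 N, or if a joint passes its speed limit or range.

## Working session

There is one attempt and no reset: what is moved stays moved. The work goes in short steps, Python scripts to look and compute and a tool call to move; the robot and the scene stay as the last step left them, time stands still between calls to the robot, and variables do not carry over. Pictures are saved under pics/ and viewed, at most 10 in all, crops included, and the job is handed in when it is done.

Besides the shell and the picture viewer there is one more tool, called after "Request:" as name(argument=value, ...) on one line, values as JSON. jog_arm: Moves the arm, as the interface text tells. Its arguments: {"type":"object","properties":{"plan":{"type":"string"},"grip_force":{"type":"number"}},"required":["plan"]}

```bash
mkdir -p pics
cat > h.py <<'E'
from rig import env, imaging, job, models
import numpy as np, cv2
def get(n):
    im=imaging.get_image(n); d=im["depth"]; h,w=d.shape
    f=h/2/np.tan(np.radians(im["fov_y"]/2))
    v,u=np.mgrid[:h,:w]
    P=np.stack([(u-im["cx"])/f*d,(v-im["cy"])/f*d,d],-1)
    T=np.array(im["world_from_camera"]); W=P@T[:3,:3].T+T[:3,3]; W[d==0]=np.nan
    im["W"]=W; return im
def save(im,n): cv2.imwrite("pics/"+n,im["pixels"][:,:,::-1])
E
python3 - <<'E'
from h import *
a=get("top");b=get("scene")
save({"pixels":cv2.resize(a["pixels"],(800,600))},"top0.png");save({"pixels":cv2.resize(b["pixels"],(800,600))},"scene0.png")
for c,im in(("top",a),("scene",b)):
  for n in("housing_pass","housing_reject","nest_pass","nest_reject"):
    for r in models.outline_of(c,n)[:4]:
      print(c,n,round(r["confidence"],2),np.round(r["bbox"]),np.round(np.nanmedian(im["W"][r["region"]],0),3))
s=env.observe();print(s["position"],s["tool_rot"],s["grip_width"],env.tcp_to_grasp)
E
```

```text
top housing_pass 0.85 [307. 235.  24.  33.] [ 0.454 -0.125  0.04 ]
top housing_reject 0.78 [239. 239.  21.  34.] [0.447 0.015 0.041]
top nest_pass 0.69 [303. 170.  47.  75.] [ 0.605 -0.126  0.004]
top nest_reject 0.63 [187. 175.  44.  74.] [0.598 0.136 0.004]
scene housing_pass 0.93 [308. 181.  34.  25.] [ 0.454 -0.111  0.023]
scene housing_reject 0.9 [289. 213.  35.  33.] [0.443 0.033 0.026]
scene nest_pass 0.57 [250. 174.  67.  28.] [ 0.608 -0.123  0.005]
scene nest_reject 0.81 [191. 231.  90.  44.] [0.599 0.139 0.004]
[ 0.177592   -0.52049559  0.23127984] [[ 9.46432491e-01  3.22901749e-01 -1.22392356e-05]
 [ 3.22901749e-01 -9.46432485e-01  1.09311100e-04]
 [ 2.37131351e-05 -1.07407647e-04 -9.99999994e-01]] 0.08542495429681848 -0.0187
```

```bash
ls pics
```

```text
scene0.png
top0.png
```

View pics/top0.png

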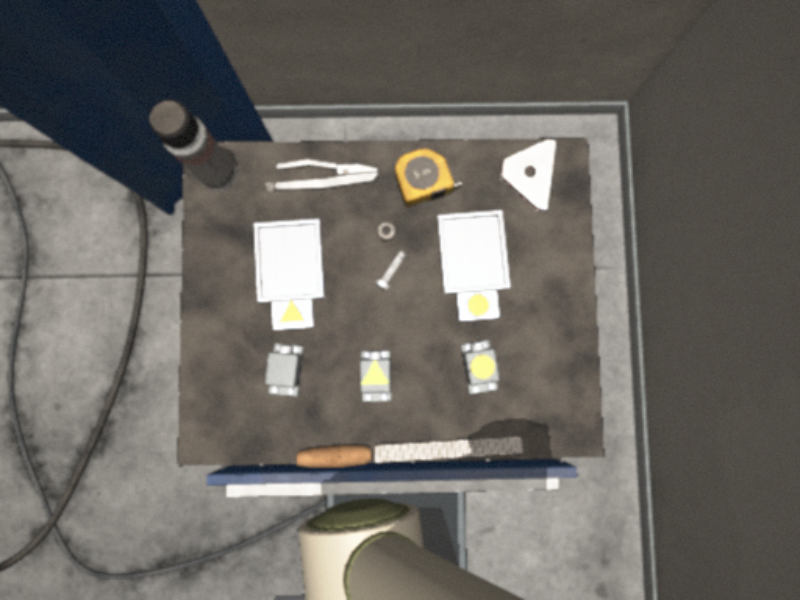

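View pics/scene0.png

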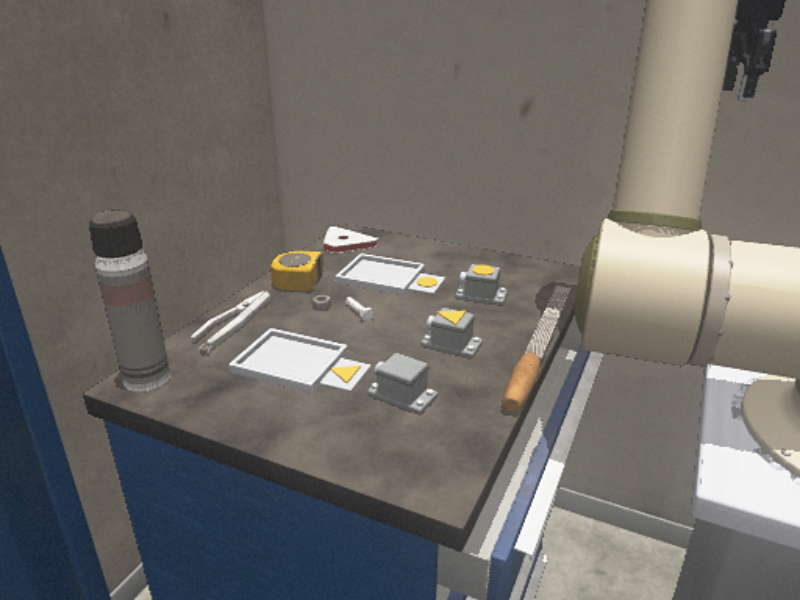

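Top view: the round-tagged housing is at (482,367) and its round nest at (474,262). The triangle housing is at (375,375) and its nest at (289,265). The untagged twin is at (284,370). The scene view agrees. Next I'll fit poses and check the walls.

Run:
```python
from h import *
a=get("top");b=get("scene")
for n,c in(("pass",(.454,-.125)),("rej",(.447,.015)),("twin",(.45,.135))):
  for nm,im in(("top",a),("scene",b)):
    W=im["W"].reshape(-1,3); m=(np.hypot(W[:,0]-c[0],W[:,1]-c[1])<.06)
    for lo,hi in((.035,.05),(.004,.05)):
      p=W[m&(W[:,2]>lo)&(W[:,2]<hi)][:,:2]; r=cv2.minAreaRect((p*1000).astype(np.float32)); print(n,nm,lo,len(p),np.round(r[0]),np.round(r[1]),round(r[2],1))
for n,c in(("pass",(.605,-.126)),("rej",(.6,.136))):
    W=a["W"].reshape(-1,3);col=a["pixels"].reshape(-1,3)
    m=(np.abs(W[:,0]-c[0])<.075)&(np.abs(W[:,1]-c[1])<.07)&(col.min(1)>150)
    p=W[m];r=cv2.minAreaRect((p[p[:,2]<.03][:,:2]*1000).astype(np.float32));print("nest",n,np.round(r[0]),np.round(r[1]),round(r[2],1))
    q=p[p[:,2]>.008][:,:2]
    if len(q)>10: r=cv2.minAreaRect((q*1000).astype(np.float32));print(" rim",len(q),np.round(r[0]),np.round(r[1]),round(r[2],1))
W=b["W"];print("wall",[np.round(W[r,c],2) for r,c in((50,200),(50,300),(50,380),(50,50),(20,500))])
W=a["W"];print([np.round(W[r,c],2) for r,c in((100,470),(200,500),(300,500),(20,300))])
```

```text
pass top 0.035 408 [ 459. -127.] [50. 40.] 8.4
pass top 0.004 636 [ 460. -110.] [81. 78.] 3.4
pass scene 0.035 204 [ 460. -125.] [51. 41.] 7.7
pass scene 0.004 592 [ 457. -125.] [69. 41.] 7.9
rej top 0.035 421 [450.  16.] [40. 52.] 89.5
rej top 0.004 623 [440.  10.] [52. 81.] 89.9
rej scene 0.035 289 [448.  19.] [42. 44.] 89.7
rej scene 0.004 799 [448.  19.] [70. 43.] 1.8
twin top 0.035 421 [460. 141.] [41. 52.] 84.6
twin top 0.004 671 [448. 140.] [92. 62.] 14.2
twin scene 0.035 416 [458. 141.] [42. 44.] 83.0
twin scene 0.004 1060 [459. 141.] [43. 71.] 84.4
nest pass [ 604. -127.] [150.  96.] 3.5
 rim 479 [ 603. -125.] [141.  93.] 3.5
nest rej [598. 138.] [145.  96.] 2.8
 rim 504 [597. 137.] [139.  93.] 3.1
wall [array([ 1.07, -0.67,  0.19]), array([ 0.68, -0.67,  0.21]), array([ 0.43, -0.67,  0.23]), array([ 1.2 , -0.13,  0.25]), array([ 0.12, -0.67,  0.33])]
[array([ 0.85, -0.67, -0.28]), array([ 0.54, -0.67, -0.17]), array([ 0.27, -0.67, -0.21]), array([ 1.2 , -0.18, -0.43])]
```

Request:
jog_arm(plan="0 0 0 0 0 -2 0;0 0 0 0 0 -4 0", grip_force=50)

```text
time_s: 0.77
position: [0.1774, -0.5191, 0.2881]
tool_rot: [[0.946, 0.323, -0.001], [0.323, -0.946, 0.009], [0.002, -0.009, -1.0]]
ft_force: [0.9, -0.9, 0.3]
grip_width: 0.0857
gripper_force: 0.0
```

```bash
cat > to.py <<'E'
from rig import env
import numpy as np, sys
from scipy.spatial.transform import Rotation as R
x,y,z,yaw=map(float,sys.argv[1:5]); s=env.observe(); M=np.array(s["tool_rot"])
c,n=np.cos(np.radians(yaw)),np.sin(np.radians(yaw)); G=np.array([[c,n,0],[n,-c,0],[0,0,-1]])
d=np.array([x,y,z])-s["position"]
print("turn",np.round(R.from_matrix(M.T@G).as_rotvec(degrees=True),2),"cm in current axes",np.round(M.T@d*100,2),"in goal axes",np.round(G.T@d*100,2),"dist",round(np.linalg.norm(d)*100,1))
E
python3 to.py .43 -.125 .28 8
```

```text
turn [-0.54 -0.07 10.83] cm in current axes [ 36.63 -29.13   1.15] in goal axes [ 30.5  -35.51   0.81] dist 46.8
```

Request:
jog_arm(plan="-0.27 -0.04 5.4 0 0 0 0;-0.27 -0.04 5.4 0 0 0 0;0 0 0 2.2 -2.5 0 0;0 0 0 2.2 -2.5 0 0;0 0 0 2.2 -2.5 0 0;0 0 0 2.2 -2.5 0 0;0 0 0 2.2 -2.5 0 0;0 0 0 2.2 -2.5 0 0;0 0 0 2.2 -2.5 0 0;0 0 0 2.2 -2.5 0 0")

```text
time_s: 1.6
position: [0.3244, -0.2964, 0.2895]
tool_rot: [[0.99, 0.14, 0.001], [0.14, -0.99, -0.01], [-0.0, 0.01, -1.0]]
ft_force: [0.7, -1.2, -0.1]
grip_width: 0.0857
gripper_force: 0.0
```

Request:
jog_arm(plan="0 0 0 2.2 -2.5 0 0;0 0 0 2.2 -2.5 0 0;0 0 0 2.2 -2.5 0 0;0 0 0 2.2 -2.5 0 0;0 0 0 2.2 -2.5 0 0;0 0 0 2.2 -2.5 0 0;0 0 0 0 0 0 0;0 0 0 0 0 0 0;0 0 0 0 0 0 0")

```text
time_s: 2.35
position: [0.4335, -0.1312, 0.2878]
tool_rot: [[0.99, 0.14, 0.001], [0.14, -0.99, -0.01], [-0.001, 0.01, -1.0]]
ft_force: [-0.5, -0.6, -0.3]
grip_width: 0.0858
gripper_force: 0.0
```

```bash
cat > w.py <<'E'
from h import *
import sys
im=get("wrist"); save({"pixels":im["pixels"]},sys.argv[1])
W=im["W"].reshape(-1,3);h=384;np.save("w.npy",W)
for n in ("housing_pass","housing_reject","nest_pass","nest_reject"):
  for r in models.outline_of("wrist",n)[:2]:
    p=W[r["region"].ravel()]; p=p[np.isfinite(p[:,0])]
    q=p[p[:,2]>(.036 if "hous" in n else .009)]
    for k in (p,q):
      if len(k)>10:
        t=cv2.minAreaRect((k[:,:2]*1000).astype(np.float32)); print(n,round(r["confidence"],2),len(k),np.round(t[0],1),np.round(t[1],1),round(t[2],1),"z",np.round(np.percentile(k[:,2],[5,95]),3))
E
python3 w.py w1.png; python3 to.py .457 -.125 .1 8
```

```text
housing_pass 0.65 1527 [ 458.7 -127.7] [69.3 40.2] 6.9 z [0.008 0.046]
housing_pass 0.65 1089 [ 463.1 -127. ] [53.5 39.9] 6.9 z [0.04  0.046]
housing_reject 0.91 1880 [448.   22.8] [71.2 55.9] 2.3 z [0.008 0.046]
housing_reject 0.91 1168 [453.2  15.6] [40.2 53.4] 90.0 z [0.039 0.046]
nest_pass 0.91 5005 [ 572.8 -128.8] [96.  95.2] 3.7 z [0.004 0.013]
nest_pass 0.91 825 [ 574.2 -128.5] [83.8 94.8] 7.9 z [0.011 0.015]
nest_reject 0.65 3335 [548.1 135.5] [ 65.9 102.3] 7.1 z [0.004 0.013]
nest_reject 0.65 652 [553.5 132.1] [51.7 94.6] 8.2 z [0.01  0.014]
turn [ 0.55  0.03 -0.06] cm in current axes [ 2.45 -0.52 18.78] in goal axes [ 2.44 -0.34 18.79] dist 18.9
```

```bash
python3 to.py .4585 -.1268 .010 7.3
```

```text
turn [0.55 0.02 0.64] cm in current axes [ 2.58 -0.41 27.79] in goal axes [ 2.56 -0.17 27.79] dist 27.9
```

Request:
jog_arm(plan="0.55 0 0.6 0 0 0 0;0 0 0 1.28 -0.09 3 0;0 0 0 1.28 -0.09 3 0;0 0 0 0 0 3 0;0 0 0 0 0 3 0;0 0 0 0 0 3 0;0 0 0 0 0 3 0;0 0 0 0 0 0 0;0 0 0 0 0 0 0")

```text
time_s: 3.35
position: [0.4584, -0.126, 0.1077]
tool_rot: [[0.992, 0.128, -0.003], [0.128, -0.992, 0.001], [-0.002, -0.002, -1.0]]
ft_force: [0.8, 0.4, 1.0]
grip_width: 0.0853
gripper_force: 0.0
```

```bash
python3 w.py w2.png; python3 to.py .4585 -.1268 .010 7.3
```

```text
housing_pass 0.85 4334 [ 454.4 -128.8] [78.3 48.6] 9.1 z [0.008 0.046]
housing_pass 0.85 3030 [ 463.  -127.1] [53.4 40.2] 7.4 z [0.04  0.046]
housing_reject 0.68 5857 [445.6  30.1] [71.  76.6] 89.7 z [0.007 0.045]
housing_reject 0.68 3341 [453.2  15.3] [54.2 40.7] 0.8 z [0.038 0.046]
nest_pass 0.73 11169 [ 563.5 -130.5] [78.5 97.5] 5.6 z [0.004 0.013]
nest_pass 0.73 2024 [ 568.6 -129.1] [60.8 93.3] 7.6 z [0.011 0.014]
turn [ 0.1  -0.12  0.13] cm in current axes [-0.11  0.03  9.94] in goal axes [-0.09  0.05  9.94] dist 9.9
```

View pics/w2.png

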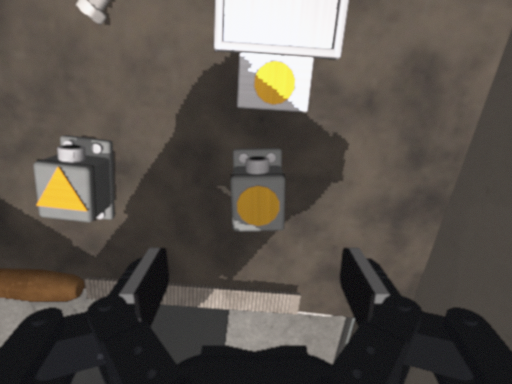

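The wrist view shows the round-tagged housing at (258,200), centred between the fingers at columns 160 and 355. I'll go down and grip.

Request:
jog_arm(plan="0 0 0 -0.1 0.05 3 0;0 0 0 0 0 3 0;0 0 0 0 0 2 0;0 0 0 0 0 1.2 0;0 0 0 0 0 0.7 0;0 0 0 0 0 0 0;0 0 0 0 0 0 255;0 0 0 0 0 0 255;0 0 0 0 0 0 255;0 0 0 0 0 0 255", grip_force=50)

```text
time_s: 4.43
position: [0.4582, -0.1267, 0.0097]
tool_rot: [[0.992, 0.129, 0.001], [0.129, -0.992, -0.001], [0.001, 0.001, -1.0]]
ft_force: [-5.5, 4.1, 37.2]
grip_width: 0.0397
gripper_force: 46.9
```

Request:
jog_arm(plan="0 0 0 0 0 0 255;0 0 0 0 0 0 255;0 0 0 0 0 0 255;0 0 0 0 0 0 255")

```text
time_s: 4.77
position: [0.4582, -0.1267, 0.0098]
tool_rot: [[0.992, 0.13, 0.001], [0.13, -0.992, -0.001], [0.001, 0.001, -1.0]]
ft_force: [-0.4, 0.5, 6.6]
grip_width: 0.0392
gripper_force: 50.9
```

Request:
jog_arm(plan="0 0 0 0 0 -0.5 255;0 0 0 0 0 -2 255;0 0 0 0 0 -3 255;0 0 0 0 0 -3 255;0 0 0 0 0 0 255;0 0 0 0 0 0 255")

```text
time_s: 5.27
position: [0.4582, -0.1266, 0.0952]
tool_rot: [[0.992, 0.13, 0.002], [0.13, -0.992, -0.002], [0.002, 0.002, -1.0]]
ft_force: [-1.2, 0.3, -2.5]
grip_width: 0.0392
gripper_force: 51.1
```

```bash
python3 w.py w3.png
python3 - <<'E'
from h import *
im=get("top")
W=np.load("w.npy")
def fit(m,l):
    p=W[m&np.isfinite(W[:,0])]; t=cv2.minAreaRect((p[:,:2]*1000).astype(np.float32)); print(l,len(p),np.round(t[0],1),np.round(t[1],1),round(t[2],1))
m=(W[:,0]>.48)&(W[:,0]<.73)&(abs(W[:,1]+.126)<.075)&(W[:,2]>.0015)&(W[:,2]<.02)
fit(m,"all");fit(m&(W[:,2]>.009),"rim")
E
python3 to.py .624 -.125 .08 3.5
```

```text
housing_pass 0.78 11947 [ 415.2 -130.1] [157.5  72.8] 10.2 z [0.094 0.131]
housing_pass 0.78 11938 [ 464.4 -123.9] [57.1 42.9] 7.5 z [0.094 0.131]
housing_reject 0.58 6545 [443.5  28.9] [80.3 68.8] 1.5 z [0.008 0.045]
housing_reject 0.58 3745 [453.4  15.3] [54.2 40.8] 0.4 z [0.038 0.046]
nest_pass 0.84 11713 [ 560.9 -128.9] [74.  94.3] 7.2 z [0.004 0.013]
nest_pass 0.84 2160 [ 566.9 -128.7] [58.5 93.3] 7.2 z [0.011 0.014]
all 18585 [ 544. -126.] [128. 150.] 0.0
rim 2160 [ 566.9 -128.7] [58.5 93.3] 7.2
turn [-0.08  0.13  3.93] cm in current axes [16.54  2.04  1.25] in goal axes [16.64  0.9   1.29] dist 16.7
```

View pics/w3.png

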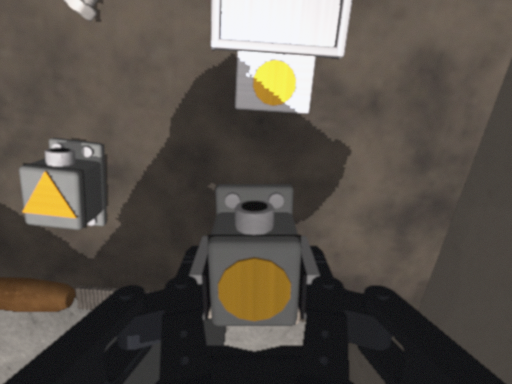

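The wrist view shows the housing held squarely at (255,260), with the round-tagged nest ahead and its front edge at row 50. I'll fix the nest's centre from the edges.

Run:
```python
from h import *
W=np.load("w.npy").reshape(384,512,3)
for r in (110,100,80,60,54,51,48,45,42,30,10,2): print(r,np.round(W[r,276]*1000,1))
for r in (10,30): 
  for c in (208,213,217,221,340,345,350,353): print(r,c,np.round(W[r,c]*1000,1))
a=get("top");p=a["W"].reshape(-1,3)
for n,y in(("pass",-.126),("rej",.137)):
  for lo in(.0025,.008):
    k=p[(abs(p[:,0]-.61)<.1)&(abs(p[:,1]-y)<.07)&(p[:,2]>lo)&(p[:,2]<.03)]
    if lo==.008:k=k[k[:,0]>.56]
    t=cv2.minAreaRect((k[:,:2]*1000).astype(np.float32)); print(n,lo,len(k),np.round(t[0],1),np.round(t[1],1),round(t[2],1))
```

```text
110 [ 525.8 -134.2    5.3]
100 [ 533.  -133.1    6. ]
80 [ 546.7 -130.9    7.3]
60 [ 559.9 -128.8    7.6]
54 [ 564.1 -128.4    4.7]
51 [ 564.9 -127.5   14.7]
48 [ 566.8 -127.3   13.7]
45 [ 568.8 -127.1   12.7]
42 [ 571.7 -127.2    5.1]
30 [ 579.3 -126.1    4. ]
10 [ 591.6 -124.2    3.5]
2 [ 596.2 -123.5    4. ]
10 208 [585.9 -77.7   1.9]
10 213 [584.  -82.8  14. ]
10 217 [584.5 -85.3  12.8]
10 221 [586.3 -87.1   5.9]
10 340 [ 595.8 -166.5    9.8]
10 345 [ 595.4 -169.    13. ]
10 350 [ 598.7 -175.2    1.5]
10 353 [ 599.  -177.3    1.4]
30 208 [573.4 -78.8   2.8]
30 213 [572.2 -83.8  13.9]
30 217 [572.7 -86.3  12.8]
30 221 [574.1 -88.2   5.9]
30 340 [ 583.2 -168.1   13.9]
30 345 [ 583.8 -171.7   13. ]
30 350 [ 586.6 -178.2    1. ]
30 353 [ 586.7 -180.1    1.7]
pass 0.0025 1823 [ 613.7 -126.5] [192.8 139.4] 0.6
pass 0.008 519 [ 636.9 -129.8] [148.9 137.6] 3.5
rej 0.0025 2180 [609.5 135.8] [136.4 199.2] 89.6
rej 0.008 382 [611.9 137.2] [108.4  92.2] 3.1
```

```bash
python3 to.py .621 -.125 .016 3.5
```

```text
turn [-0.06  0.11  3.93] cm in current axes [16.25  2.    7.67] in goal axes [16.33  0.87  7.71] dist 18.1
```

Request:
jog_arm(plan="0 0 3.9 0 0 0 255;0 0 0 2.7 0.15 0 255;0 0 0 2.7 0.15 0 255;0 0 0 2.7 0.15 0 255;0 0 0 2.7 0.15 0 255;0 0 0 2.7 0.15 0 255;0 0 0 2.8 0.12 0 255;0 0 0 0 0 2.5 255;0 0 0 0 0 2.5 255;0 0 0 0 0 0 255")

```text
time_s: 6.45
position: [0.6185, -0.1239, 0.0382]
tool_rot: [[0.998, 0.062, -0.01], [0.062, -0.998, 0.004], [-0.009, -0.004, -1.0]]
ft_force: [-0.5, 1.3, -3.1]
grip_width: 0.0395
gripper_force: 50.9
```

```bash
python3 to.py .621 -.125 .0145 3.5; python3 -c "
from h import *
im=get('wrist');save(im,'w4.png')"
```

```text
turn [-0.25  0.54  0.05] cm in current axes [0.26 0.13 2.37] in goal axes [0.24 0.12 2.37] dist 2.4
```

View pics/w4.png

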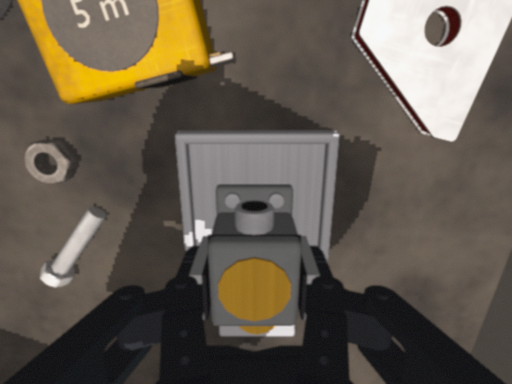

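The housing is over the tray, whose walls are at columns 180–335 and far edge at row 135. I'll lower it and release.

Request:
jog_arm(plan="-0.2 0.5 0 0.25 0.1 0.8 255;0 0 0 0 0 0.8 255;0 0 0 0 0 0.5 255;0 0 0 0 0 0.2 255;0 0 0 0 0 0.1 255;0 0 0 0 0 0 255;0 0 0 0 0 0 255")

```text
time_s: 7.08
position: [0.6238, -0.126, 0.0202]
tool_rot: [[0.998, 0.062, 0.009], [0.062, -0.998, -0.003], [0.009, 0.004, -1.0]]
ft_force: [-0.6, 0.3, -1.7]
grip_width: 0.0393
gripper_force: 51.1
```

Request:
jog_arm(plan="0 0 0 0 0 0 255;0 0 0 0 0 0 255;0 0 0 0 0 0 255")

```text
time_s: 7.33
position: [0.6237, -0.1259, 0.02]
tool_rot: [[0.998, 0.062, 0.009], [0.062, -0.998, -0.003], [0.009, 0.004, -1.0]]
ft_force: [-0.1, 0.2, -2.1]
grip_width: 0.0393
gripper_force: 51.1
```

```bash
python3 to.py .6215 -.1255 .0142 3.5
```

```text
turn [ 0.2  -0.49  0.04] cm in current axes [-0.22 -0.06  0.57] in goal axes [-0.22 -0.06  0.58] dist 0.6
```

Request:
jog_arm(plan="0.2 -0.5 0 -0.2 0 0.2 255;0 0 0 0 0 0.2 255;0 0 0 0 0 0.15 255;0 0 0 0 0 0 255;0 0 0 0 0 0 255;0 0 0 0 0 0 255")

```text
time_s: 7.83
position: [0.6216, -0.126, 0.0141]
tool_rot: [[0.998, 0.062, -0.001], [0.062, -0.998, 0.0], [-0.001, -0.0, -1.0]]
ft_force: [0.3, -0.7, -1.9]
grip_width: 0.0397
gripper_force: 51.1
```

Request:
jog_arm(plan="0 0 0 0 0 0.05 255;0 0 0 0 0 0.05 255;0 0 0 0 0 0 255;0 0 0 0 0 0 255")

```text
time_s: 8.17
position: [0.6217, -0.1261, 0.0138]
tool_rot: [[0.998, 0.062, -0.0], [0.062, -0.998, -0.0], [-0.0, 0.0, -1.0]]
ft_force: [-3.3, 0.8, 6.6]
grip_width: 0.0393
gripper_force: 51.9
```

Request:
jog_arm(plan="0 0 0 0 0 0 150;0 0 0 0 0 0 80;0 0 0 0 0 0 0;0 0 0 0 0 0 0;0 0 0 0 0 0 0;0 0 0 0 0 0 0;0 0 0 0 0 -2 0;0 0 0 0 0 -3 0;0 0 0 0 0 -3 0;0 0 0 0 0 -3 0")

```text
time_s: 9.0
position: [0.6215, -0.126, 0.1244]
tool_rot: [[0.998, 0.062, -0.001], [0.062, -0.998, 0.0], [-0.001, -0.0, -1.0]]
ft_force: [0.4, 0.8, 0.1]
grip_width: 0.0854
gripper_force: 0.0
```

```bash
python3 -c "
from h import *
im=get('wrist');save(im,'w5.png')
W=im['W'].reshape(-1,3);k=W[(abs(W[:,0]-.62)<.06)&(abs(W[:,1]+.125)<.05)&(W[:,2]>.041)&(W[:,2]<.06)]
t=cv2.minAreaRect((k[:,:2]*1000).astype(np.float32)); print(t,np.percentile(k[:,2],[5,50,95]))"; python3 to.py .4485 .0156 .14 0.3
```

```text
((626.4765014648438, -124.92308807373047), (52.62297058105469, 40.06643295288086), 3.224165201187134) [0.0448905  0.04773887 0.04989344]
turn [ 0.23 -0.5   3.25] cm in current axes [-16.62 -15.3   -1.1 ] in goal axes [-17.47 -14.33  -0.89] dist 22.6
```

View pics/w5.png

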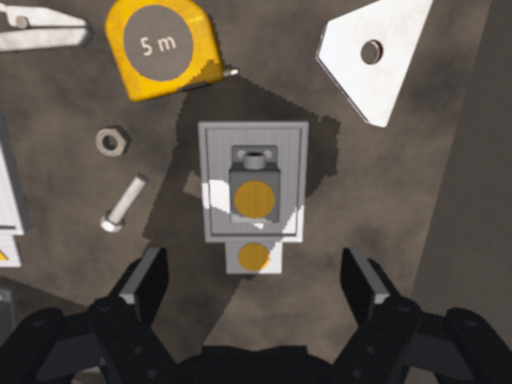

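The pass housing (255,195) sits flat inside its tray at columns 203–305, rows 125–240. Next is the reject housing.

Request:
jog_arm(plan="0 0 3.2 0 0 -1 0;0 0 0 -2.5 -2.05 0 0;0 0 0 -2.5 -2.05 0 0;0 0 0 -2.5 -2.05 0 0;0 0 0 -2.5 -2.05 0 0;0 0 0 -2.5 -2.05 0 0;0 0 0 -2.5 -2.05 0 0;0 0 0 -2.5 -2.03 0 0;0 0 0 0 0 0 0;0 0 0 0 0 0 0")

```text
time_s: 9.88
position: [0.4453, 0.0169, 0.1336]
tool_rot: [[1.0, 0.007, 0.0], [0.007, -1.0, -0.0], [0.0, 0.0, -1.0]]
ft_force: [-0.5, -0.2, 0.8]
grip_width: 0.0855
gripper_force: 0.0
```

```bash
python3 -c "
from h import *
im=get('wrist')
W=im['W'].reshape(-1,3);k=W[(abs(W[:,0]-.45)<.06)&(abs(W[:,1]-.015)<.045)&(W[:,2]>.036)&(W[:,2]<.06)]
t=cv2.minAreaRect((k[:,:2]*1000).astype(np.float32)); print(t,np.percentile(k[:,2],[5,50,95]))"; python3 to.py .4487 .0156 .01 0.3
```

```text
((453.5245056152344, 15.742744445800781), (39.84819412231445, 53.12888717651367), 89.5115737915039) [0.04030769 0.04339315 0.04585844]
turn [ 0.02 -0.05  0.07] cm in current axes [ 0.23  0.05 12.36] in goal axes [ 0.24  0.06 12.36] dist 12.4
```

Request:
jog_arm(plan="0 0 0.5 0.3 0.1 3 0;0 0 0 0 0 3 0;0 0 0 0 0 3 0;0 0 0 0 0 2 0;0 0 0 0 0 1.3 0;0 0 0 0 0 0 0;0 0 0 0 0 0 0;0 0 0 0 0 0 255;0 0 0 0 0 0 255;0 0 0 0 0 0 255")

```text
time_s: 10.77
position: [0.4495, 0.015, 0.0111]
tool_rot: [[1.0, -0.003, 0.001], [-0.003, -1.0, -0.0], [0.001, 0.0, -1.0]]
ft_force: [0.1, -0.4, -0.0]
grip_width: 0.0514
gripper_force: 0.0
```

Request:
jog_arm(plan="0 0 0 0 0 0 255;0 0 0 0 0 0 255;0 0 0 0 0 0 255;0 0 0 0 0 0 255;0 0 0 0 0 0 255;0 0 0 0 0 0 255")

```text
time_s: 11.27
position: [0.4493, 0.0151, 0.0111]
tool_rot: [[1.0, -0.003, 0.001], [-0.003, -1.0, -0.001], [0.001, 0.001, -1.0]]
ft_force: [-0.7, -0.3, 4.4]
grip_width: 0.0393
gripper_force: 50.7
```

Request:
jog_arm(plan="0 0 0 0 0 -0.5 255;0 0 0 0 0 -2 255;0 0 0 0 0 -3 255;0 0 0 0 0 -3 255;0 0 0 0 0 0 255;0 0 0 0 0 0 255;0 0 0 0 0 0 255")

```text
time_s: 11.85
position: [0.4483, 0.0154, 0.095]
tool_rot: [[1.0, -0.003, -0.001], [-0.003, -1.0, 0.0], [-0.001, -0.0, -1.0]]
ft_force: [-1.1, -0.0, -1.4]
grip_width: 0.0393
gripper_force: 51.0
```

```bash
python3 to.py .58 .135 .095 3
```

```text
turn [-0.02  0.07 -3.16] cm in current axes [ 13.13 -12.    -0.02] in goal axes [ 13.77 -11.26  -0.  ] dist 17.8
```

Request:
jog_arm(plan="0 0 -3.15 0 0 0 255;0 0 0 2.3 -1.88 0 255;0 0 0 2.3 -1.88 0 255;0 0 0 2.3 -1.88 0 255;0 0 0 2.3 -1.88 0 255;0 0 0 2.3 -1.88 0 255;0 0 0 2.3 -1.86 0 255;0 0 0 0 0 0 255;0 0 0 0 0 0 255;0 0 0 0 0 0 255")

```text
time_s: 12.68
position: [0.5798, 0.1346, 0.0937]
tool_rot: [[0.999, 0.052, -0.004], [0.052, -0.999, -0.0], [-0.004, 0.0, -1.0]]
ft_force: [0.6, -0.3, -2.1]
grip_width: 0.0392
gripper_force: 51.0
```

```bash
python3 - <<'E'
from h import *
im=get("wrist");save(im,"w6.png")
W=im["W"].reshape(-1,3)
k=W[(W[:,0]>.55)&(W[:,0]<.7)&(abs(W[:,1]-.137)<.075)&(W[:,2]>.0095)&(W[:,2]<.018)]
t=cv2.minAreaRect((k[:,:2]*1000).astype(np.float32)); print(len(k),t)
for x in(.59,.6,.61,.62,.63,.64):
  s=k[abs(k[:,0]-x)<.005]; print(x,np.round(s[:,1].min(),4),np.round(s[:,1].max(),4))
s=k[abs(k[:,1]-.137)<.03]; print("far",np.round(np.percentile(s[:,0],[1,50,99]),4))
E
python3 to.py .617 .138 .03 3
```

```text
3633 ((612.5946655273438, 136.73257446289062), (111.66964721679688, 92.19332122802734), 3.143697738647461)
0.59 0.0895 0.1818
0.6 0.09 0.1817
0.61 0.0905 0.1824
0.62 0.0913 0.1831
0.63 0.0916 0.1838
0.64 0.0923 0.1842
far [0.561  0.6656 0.6696]
turn [-0.    0.18 -0.03] cm in current axes [ 3.75 -0.17  6.41] in goal axes [ 3.73 -0.17  6.42] dist 7.4
```

View pics/w6.png

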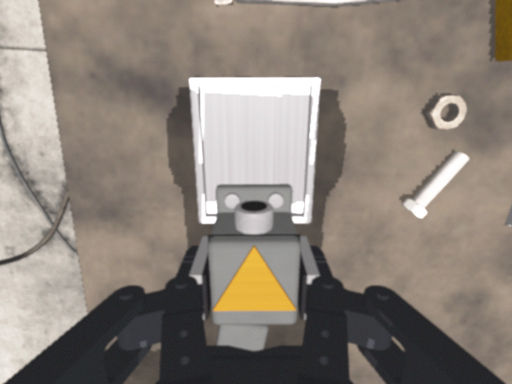

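Full rim fit: nest_reject is at (0.6126, 0.1367) with yaw 3.1. The triangle housing is held squarely and the tray is ahead at columns 192–320, rows 78–220.

```bash
python3 to.py .613 .137 .02 3.1
```

```text
turn [-0.    0.18 -0.13] cm in current axes [ 3.35 -0.09  7.41] in goal axes [ 3.33 -0.08  7.42] dist 8.1
```

Request:
jog_arm(plan="0 0 0 1.7 -0.05 0 255;0 0 0 1.65 -0.05 0 255;0 0 0 0 0 2.5 255;0 0 0 0 0 2.5 255;0 0 0 0 0 1.5 255;0 0 0 0 0 0.7 255;0 0 0 0 0 0 255;0 0 0 0 0 0 255;0 0 0 0 0 0 255")

```text
time_s: 13.48
position: [0.6147, 0.1374, 0.0246]
tool_rot: [[0.999, 0.052, 0.002], [0.052, -0.999, 0.0], [0.002, 0.0, -1.0]]
ft_force: [-0.1, 0.4, -0.8]
grip_width: 0.0391
gripper_force: 51.1
```

```bash
python3 to.py .613 .137 .0153 3.1
```

```text
turn [ 0.   -0.09 -0.13] cm in current axes [-0.18  0.03  0.93] in goal axes [-0.18  0.03  0.93] dist 0.9
```

Request:
jog_arm(plan="0 -0.1 0 -0.15 0 0.3 255;0 0 0 0 0 0.3 255;0 0 0 0 0 0.2 255;0 0 0 0 0 0.1 255;0 0 0 0 0 0.05 255;0 0 0 0 0 0 255;0 0 0 0 0 0 255")

```text
time_s: 14.07
position: [0.6126, 0.1376, 0.0152]
tool_rot: [[0.999, 0.052, -0.002], [0.052, -0.999, -0.0], [-0.002, 0.0, -1.0]]
ft_force: [-6.2, -1.7, 10.1]
grip_width: 0.0396
gripper_force: 52.6
```

Contact. Release and back off.

Request:
jog_arm(plan="0 0 0 0 0 0 150;0 0 0 0 0 0 80;0 0 0 0 0 0 0;0 0 0 0 0 0 0;0 0 0 0 0 0 0;0 0 0 0 0 0 0;0 0 0 0 0 -2 0;0 0 0 0 0 -3 0;0 0 0 0 0 -3 0;0 0 0 0 0 -3 0")

```text
time_s: 14.9
position: [0.6127, 0.1375, 0.1249]
tool_rot: [[0.999, 0.052, -0.003], [0.052, -0.999, -0.0], [-0.003, -0.0, -1.0]]
ft_force: [1.2, 0.1, -0.1]
grip_width: 0.0859
gripper_force: 0.0
```

Request:
jog_arm(plan="0 0 0 -3 0 -2 0;0 0 0 -3 0 -2 0;0 0 0 -3 0 0 0;0 0 0 0 0 0 0;0 0 0 0 0 0 0;0 0 0 0 0 0 0")

```text
time_s: 15.4
position: [0.5237, 0.1328, 0.164]
tool_rot: [[0.999, 0.052, -0.002], [0.052, -0.999, 0.0], [-0.002, -0.0, -1.0]]
ft_force: [-1.2, -0.5, 1.0]
grip_width: 0.0855
gripper_force: 0.0
```

```bash
python3 -c "
from h import *
im=get('wrist');save(im,'w7.png');b=get('scene')
for n,I,y in(('rej',im,.137),('pass',b,-.125),('rej',b,.137)):
  W=I['W'].reshape(-1,3);k=W[(abs(W[:,0]-.615)<.06)&(abs(W[:,1]-y)<.05)&(W[:,2]>.04)&(W[:,2]<.06)]
  if len(k)>5: print(n,len(k),cv2.minAreaRect((k[:,:2]*1000).astype(np.float32)),np.percentile(k[:,2],[5,50,95]))
save({'pixels':np.hstack([im['pixels'][:,:400],b['pixels'][:,100:500]])},'fin.png')"
```

```text
rej 2804 ((616.8080444335938, 138.44290161132812), (53.30854415893555, 40.13833999633789), 2.942408561706543) [0.04514469 0.04755081 0.04996972]
pass 164 ((620.592529296875, -123.39759826660156), (44.092384338378906, 41.138057708740234), 4.540079116821289) [0.04075103 0.04604137 0.0485415 ]
rej 322 ((611.072998046875, 139.59156799316406), (44.48056411743164, 41.4110221862793), 2.287794589996338) [0.04143244 0.0457295  0.04846607]
```

View pics/fin.png

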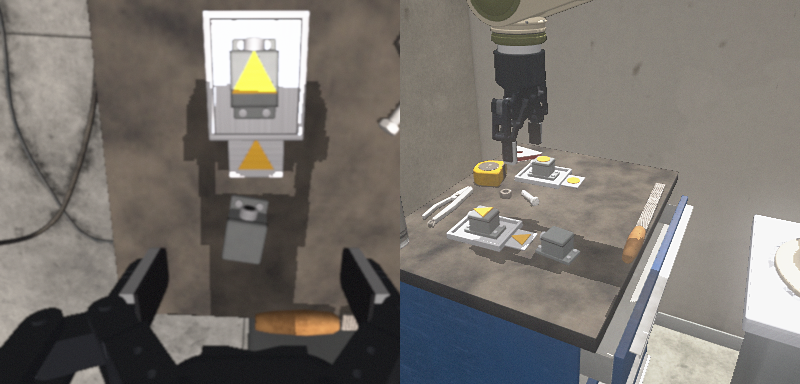

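Both tagged housings sit flat in their matching trays: triangle at (255,75) on the left, round at (543,165) on the right. The twin is untouched.

```bash
python3 -c "
from rig import job
print(job.close_job())"
```

```text
the job is handed in; nothing more can be done
None
```

Job handed in at about 15 s: the final pictures show the round-tagged housing flat in the pass tray and the three-cornered one flat in the reject tray, with the gripper clear of both.

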